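Stand the receiving flask under the still

TASK

Get the empty receiving flask ready under the still: first lift the still's delivery tube right up by its knob, then push the keeled-over round-bottomed flask upright in its stand. Once it stands, slide stand and flask together along the bench until the flask's mouth is right under the tube, and last lower the tube all the way down into the neck. Treat the thin glass gently (nudge it, do not grip it), keep the flask in its stand and leave the wash bottle, the conical flask and the two sample cups where they are.

Things in the scene. Friction and masses are not known exactly. Their poses are not given: they have to be found in the camera images.
- flask: empty clear-glass round-bottomed flask, 0.18 kg, 153 mm tall: ball-shaped bulb 96 mm in diameter, straight neck 42 mm outside, 35 mm inside. Origin at the bulb's centre; z axis along the neck towards the mouth, 105 mm away. At the start its bulb sits in the stand and it is keeled over about 46 degrees from upright, in any direction. Friction in the stand holds it at whatever lean it is left
- flask_mouth (a point): centre of the flask's mouth, level with the lip (lip 44 mm outside); z axis as the flask's. 160 mm above the bench when the flask is upright. About 1 N square to the neck at the lip (so at first upward as well as inward, along its arc about the bulb's centre) turns the flask in its stand; a level shove low on the leaning neck may drag the stand along instead
- stand: white plastic flask stand, a plain round cup open at the top, standing loose on the bench, 0.30 kg: 130 mm in diameter, 52 mm high, recess 99 mm wide with a ring seat. Origin at the centre of its underside. With the flask seated, the bulb's centre (and its widest part) is 55 mm above the bench, on the stand's axis. A push of about 3 N against its side slides it with the flask
- lift (a joint): height of the sliding carriage on the front of the still, in m: 0 = tube fully down, 0.075 = fully up. Stiff guide: it stays where it is left; about 9 N lifts it, about 4 N presses it down.
- lift_knob (a point): centre of the upright black knob, 30 mm in diameter, 28 mm high, at the end of the carriage's arm, straight above the tube; its top is 14 mm above this point, the top of the 24 mm wide arm 19 mm below it. 220 mm above the bench when the tube is fully down. Its x axis points level along the arm towards the still; the sliding block begins 84 mm and the guide column 110 mm from the knob
- tube_end (a point): lower end of the steel delivery tube (upright, 9 mm in diameter, 59 mm long below the arm), straight below the knob; 123 mm above the bench when fully down, 198 mm when fully up
- wash_bottle: white-capped wash bottle, 60 mm in diameter, 150 mm tall, to be left alone; origin at the centre of its underside
- conical_flask: clear-glass conical flask with flat foot 82 mm in diameter, 125 mm tall, to be left alone; origin at the centre of its underside
- cup_a: steel sample cup, 48 mm in diameter, 50 mm high, to be left alone; origin at the centre of its underside
- cup_b: another such cup, to be left alone; origin at the centre of its underside
There are look-alikes about, which are no part of the job. Of the things shaped like the stand, the white one is meant.

How it is judged:
By the outcome, as a careful person would: the job done as asked, in the order asked, and still so for the second after the job is handed in, with the robot touching nothing.
It also fails if it takes over 72 s, if anything falls off the work surface, if the arm or the gripper's body presses on something with over 40 N, if the wrist force passes 120 N, or if a joint passes its speed limit or range.

ROBOT

A 6-joint arm with a two-finger parallel gripper is mounted at the origin on the work surface. World frame = base frame: x ahead of the robot, y to its left, z up, the work surface at z = 0. Lengths are in m, angles in degrees, forces in N, time in s.
With the tool pointing down it reaches from about 0.25 to 0.725 m from the base axis. Payload 9.7 kg.
Tool frame: the origin (TCP) lies on the centre line of the jaws, within the pads' length; the fingertips stand bot.nose_length ahead of it and the grasp point (between the pads) lies 11 mm behind it (bot.nose_length is the distance from the TCP to the fingertips, in m); z points along the fingers, y is the line along which they close (so a half turn about z gives the same grasp; the last joint's range is limited). The gripper opens to 85 mm and grips with 20 to 120 N. Pads are 22 mm wide; open, the fingers measure 114 mm over their backs; the gripper's body (76 mm by 85 mm) begins 54 mm behind the grasp point. The pads swing forward as they close: fully open they stand 13 mm farther back than shut.
Start: joints at [-63.426, 4.979, 10.078, 95.1, 0, 90], TCP at [0.246, -0.492, 0.239] pointing down, gripper open.
Joint ranges: [-179.16, 179.16], [-48.56, 103.87], [-65.8, 70.77], [-126.05, 130.52], [-82.76, 87.17], [-180, 180]. Speed limits (degrees/s): [127.2, 127.2, 147.25, 180, 180, 180].

INTERFACE

Orientations are given as [roll, pitch, yaw] about the fixed x, y, z axes, in that order (R = Rz(yaw) Ry(pitch) Rx(roll)).
In Python, from workcell import bot gives the robot as it stands. The module is installed in compiled form; this text tells all that it offers.
- The arm moves only by the shell command python3 -m inch 'ROWS' [OPENING] [FORCE]. ROWS is JSON, a list of rows, each a list of 4 numbers: the shift along the world's x, y, z in cm, then the turn about the world's z in degrees. A call has exactly 8 rows; each row is the pose to reach, as a shift and turn from the pose commanded when the call began; what a row does not reach only later rows make up. A row lasts 1/8 s, in which the tool goes at most 62.5 mm and 10.7 degrees, less where a joint would pass 70% of its speed; a pose out of reach is approached as far as the arm can. A call with a gripper value outside its range is refused whole. OPENING is the finger opening in cm, from 0 to 8.54, set as the call begins (- or left out, the last holds). The fingers move at their own pace and stop on an object; FORCE is the grip in N (left out, the last holds). Time passes only in rows, so rows that repeat a pose let the fingers close, or fill a call up. It gives the time, the measured TCP pose, the force, the opening and the grip force at its end, in the units of the state.
- bot.get_obs(): the state, without advancing time (a new reading comes with each control period).
- bot.camera(name): name is "scene" or "top" or "wrist"; returns a dict with "img" (400x640x3 uint8, red, green, blue), "fovy" (degrees; the focal length in pixels is half the picture's height over the tangent of half this angle, whatever the lens; pixels are square), "cx", "cy" (the principal point, pixels), "R" (3x3) and "t" (3): a world point X has camera coordinates R X + t; the wrist camera has in their place "mount" (4x4, takes a point from camera to tool coordinates, whose origin is the TCP and whose axes are the flange's). Camera axes: x right, y down, z forward; pixel columns grow to the right and rows downward; lengths in m; the calibration is good to about 2 mm. A picture is of the moment at which its call begins: read the wrist's pose just before it. There is no depth.
- bot.job_done(): hands the job in; it is judged then, once.
Trained networks look in a picture, given as the dict that the camera call returned (one of the last four; its "shot" number tells which), for a name from the list of things; names that differ only in an ending like _2 or _b are one class to them, and where a whole thing is asked for, a point or a joint stands for the part that bears it (a point fixed in the world has none). Each returns a list of dicts, best first, with "score" (0 to 1); they miss things now and then, are a little off and sometimes report something else, mostly with a low value. They report only what shows in the picture. A call takes as long as a camera call. They do not tell look-alikes from the thing itself.
- bot.find_in(thing, picture): "point" ([column, row] in pixels, amid what is visible of it).
- bot.landmark_of(thing, picture): "point" ([column, row] in pixels: a listed point, or the origin of a listed thing).
The state is a dict: "time": time; "q": joint angles; "qd": joint speeds; "joint_efforts": joint torques, N m; "ee_pos": TCP position; "tcp_rot": TCP orientation; "wrist_force": force on the tool from outside, world axes, zero at the start; "torque": the same for the moment, N m; "opening": finger opening in m; "grasp_force": force on a finger pad.
Only numpy, scipy, OpenCV 4.12 (cv2) and the standard library are available. Lean on these libraries where they do the work, as an engineer would, in place of code of your own. Each camera call takes 0.05 s, during which the arm holds its last target. There are 200 camera calls.

## Working session

There is one attempt and no reset: what is moved stays moved. The work goes in short steps, Python scripts to look and compute and a shell command to move; the robot and the scene stay as the last step left them, time stands still between calls to the robot, and variables do not carry over. Pictures are saved under pics/ and viewed, at most 10 in all, crops included, and the job is handed in when it is done.

```bash
mkdir -p pics
cat > h.py <<'E'
import numpy as np, cv2
from workcell import bot
def K(p):
    f=p["img"].shape[0]/2/np.tan(np.radians(p["fovy"]/2)); return f,p["cx"],p["cy"]
def ray(p,uv):
    f,cx,cy=K(p); d=np.array([(uv[0]-cx)/f,(uv[1]-cy)/f,1]); R=np.array(p["R"]);t=np.array(p["t"])
    return -R.T@t, R.T@d
def atz(p,uv,z):
    c,d=ray(p,uv); return c+d*(z-c[2])/d[2]
def tri(p1,u1,p2,u2):
    c1,d1=ray(p1,u1);c2,d2=ray(p2,u2)
    s=np.linalg.lstsq(np.c_[d1,-d2],c2-c1,rcond=None)[0]
    a=c1+d1*s[0];b=c2+d2*s[1]; return (a+b)/2,np.linalg.norm(a-b)
def proj(p,X):
    f,cx,cy=K(p); c=np.array(p["R"])@X+np.array(p["t"]); return f*c[:2]/c[2]+[cx,cy]
E
python3 - <<'E'
from h import *
np.set_printoptions(precision=3,suppress=True)
print(bot.nose_length,bot.get_obs())
for n in("scene","top"):
    p=bot.camera(n); cv2.imwrite(f"pics/{n}0.png",p["img"][:,:,::-1]); print(n,p["fovy"],np.array(p["R"]),p["t"])
    for th in("flask","flask_mouth","stand","lift_knob","tube_end","wash_bottle","conical_flask","cup_a"):
        print(th,[(np.round(d["point"]).tolist(),round(d["score"],2), np.round(atz(p,d["point"],{"flask":.055,"flask_mouth":.13,"lift_knob":.22,"tube_end":.123}.get(th,0)),3)) for d in bot.landmark_of(th,p)])
E
```

```text
0.008 {'time': 0.0, 'q': array([-63.425,   5.011,  10.032,  95.101,   0.001,  90.001]), 'qd': array([-0.063,  0.085, -0.01 , -0.007,  0.012,  0.013]), 'joint_efforts': array([  0.002, -52.039,  46.48 ,   0.016,   0.   ,   0.   ]), 'ee_pos': array([ 0.246, -0.492,  0.239]), 'tcp_rot': array([-179.92 ,   -0.001,   26.575]), 'wrist_force': array([ 0.187, -0.021, -0.129]), 'torque': array([-0.001,  0.065, -0.001]), 'grasp_force': 0.0, 'opening': 0.08514333521239954}
scene 51.977316135736366 [[ 0.854  0.519  0.02 ]
 [ 0.303 -0.467 -0.83 ]
 [-0.422  0.716 -0.557]] [-0.461 -0.     1.437]
flask [([324.0, 248.0], 0.9, array([ 0.561, -0.021,  0.055])), ([381.0, 256.0], 0.18, array([0.709, 0.032, 0.055]))]
flask_mouth [([346.0, 236.0], 0.73, array([ 0.627, -0.025,  0.13 ]))]
stand [([284.0, 216.0], 0.81, array([0.334, 0.1  , 0.   ])), ([320.0, 260.0], 0.75, array([ 0.545, -0.017,  0.   ])), ([272.0, 248.0], 0.75, array([ 0.394, -0.049,  0.   ]))]
lift_knob [([367.0, 162.0], 0.85, array([0.562, 0.219, 0.22 ]))]
tube_end [([363.0, 192.0], 0.79, array([0.566, 0.201, 0.123]))]
wash_bottle [([205.0,
[... 350 characters left out ...]
68]
flask [([338.0, 191.0], 0.91, array([ 0.556, -0.019,  0.055]))]
flask_mouth [([340.0, 164.0], 0.67, array([ 0.638, -0.024,  0.13 ]))]
stand [([343.0, 241.0], 0.89, array([ 0.382, -0.036,  0.   ])), ([301.0, 255.0], 0.78, array([0.331, 0.117, 0.   ])), ([337.0, 193.0], 0.7, array([ 0.561, -0.015,  0.   ]))]
lift_knob [([274.0, 173.0], 0.88, array([0.583, 0.196, 0.22 ]))]
tube_end [([274.0, 179.0], 0.72, array([0.585, 0.207, 0.123]))]
wash_bottle [([438.0, 216.0], 0.63, array([ 0.473, -0.391,  0.   ]))]
conical_flask [([310.0, 161.0], 0.95, array([0.686, 0.087, 0.   ]))]
cup_a [([388.0, 233.0], 0.71, array([ 0.408, -0.204,  0.   ])), ([380.0, 163.0], 0.63, array([ 0.677, -0.183,  0.   ]))]
```

Run:
```python
import cv2
a=cv2.imread("pics/scene0.png")[120:370,160:480];cv2.imwrite("pics/s1.png",cv2.resize(a,(768,600),interpolation=3))
a=cv2.imread("pics/top0.png")[130:290,220:460];cv2.imwrite("pics/t1.png",cv2.resize(a,(800,533),interpolation=3))
```

```text
(no output)
```

View pics/s1.png

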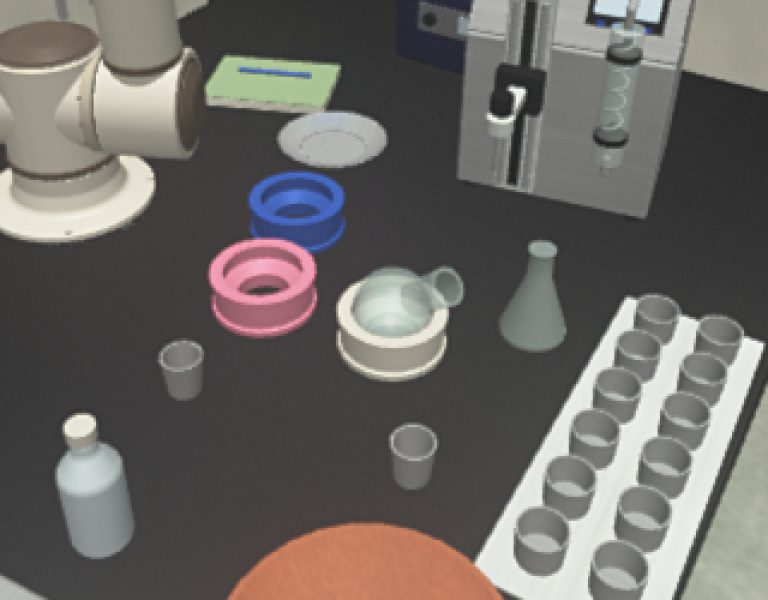

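View pics/t1.png

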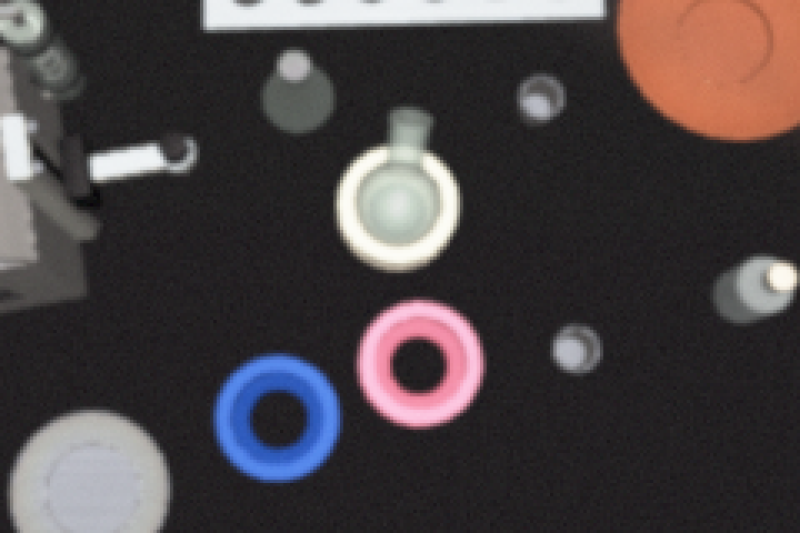

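The white stand with the keeled-over flask is at scene (320,258) and top (338,192), leaning away towards +x. The look-alikes are the pink ring at top (343,241) and the blue ring at top (301,255). The knob is at scene (368,162) and top (273,174), on an arm that runs to the still at about 101° in the world frame. I choose the white stand. Both crops confirm it.

```bash
python3 - <<'E'
from h import *
np.set_printoptions(precision=4,suppress=True)
a=bot.camera("scene");b=bot.camera("top")
for th in("flask","flask_mouth","stand","lift_knob","tube_end"):
    best=min(((tri(a,x["point"],b,y["point"])) for x in bot.landmark_of(th,a) for y in bot.landmark_of(th,b)),key=lambda r:r[1]+(9 if th=="stand" and r[0][0]<.5 else 0))
    print(th,*best)
print("my knob",tri(a,[369,162],b,[273.3,174]))
w=bot.camera("wrist");print(np.array(w["mount"]),w["fovy"])
E
python3 -m inch '[[4,6,3,10],[8,12,6,20],[12,18,10,30],[16,24,10,40],[20,30,10,50],[24,36,10,60],[28,42,10,70],[32,48,10,74]]' 8.5 20
```

```text
flask [ 0.5528 -0.0302  0.0584] 0.013383639963218086
flask_mouth [ 0.6345 -0.0297  0.1379] 0.0014681972356067597
stand [ 0.5543 -0.0164  0.002 ] 0.0033813713631463626
lift_knob [0.5805 0.1957 0.2342] 0.01739890909576501
tube_end [0.5718 0.2033 0.1279] 0.00548983923892892
my knob (array([0.5769, 0.1954, 0.2352]), np.float64(0.002566289263214489))
[[ 0.0001 -0.9456 -0.3253  0.0848]
 [ 1.      0.0001  0.0001  0.001 ]
 [-0.     -0.3253  0.9456 -0.1341]
 [ 0.      0.      0.      1.    ]] 59.08971198768317
time: 2.75
ee_pos: [0.5142, -0.089, 0.3385]
tcp_rot: [180.0, 0.0, 100.8]
wrist_force: [0.4, -1.0, 0.7]
opening: 0.0846
grasp_force: 0.0
```

```bash
python3 -c "
from h import *
print(bot.get_obs()['q'])"
python3 -m inch '[[0,3,0,-10.5],[0,6,0,-21],[1,9,0,-31.5],[2,12,0,-42],[3,15,0,-52.5],[4,18,0,-63],[5,20,0,-73.5],[6,21,0,-84]]'
python3 -m inch '[[0,0,0,-10.5],[0,0,0,-21],[0,0,0,-31.5],[0,0,0,-42],[0,0,0,-52.5],[0,0,0,-63],[0,0,0,-73.5],[0,0,0,-84]]'
python3 -m inch '[[0,0.5,0,-10],[0,1,0,-12],[0,1,0,-12],[0,1,0,-12],[0,1,0,-12],[0,1,0,-12],[0,1,0,-12],[0,1,0,-12]]'
python3 - <<'E'
from h import *
from scipy.spatial.transform import Rotation as Ro
o=bot.get_obs();w=bot.camera("wrist");print(o["q"],o["ee_pos"],o["tcp_rot"])
T=np.eye(4);T[:3,:3]=Ro.from_euler("xyz",o["tcp_rot"],degrees=True).as_matrix();T[:3,3]=o["ee_pos"]
M=np.linalg.inv(T@np.array(w["mount"]));w["R"],w["t"]=M[:3,:3],M[:3,3]
for d in bot.landmark_of("lift_knob",w):print(d,atz(w,d["point"],.22))
cv2.imwrite("pics/w1.png",w["img"][:,:,::-1])
E
```

```text
[-9.81260692e+00  4.64516930e+00  2.10393166e+01  1.06349382e+02
 -6.58128901e-03  6.93955461e+01]
time: 3.75
ee_pos: [0.5736, 0.1203, 0.338]
tcp_rot: [-180.0, 0.0, 16.3]
wrist_force: [0.3, -0.8, 0.3]
opening: 0.0848
grasp_force: 0.0
time: 4.75
ee_pos: [0.5365, -0.0698, 0.3384]
tcp_rot: [-166.8, 3.0, -14.1]
wrist_force: [0.0, 0.2, -0.3]
opening: 0.0851
grasp_force: 0.0
time: 5.75
ee_pos: [0.5153, -0.115, 0.3386]
tcp_rot: [-164.2, 3.1, -20.8]
wrist_force: [-0.5, -0.5, -0.6]
opening: 0.0849
grasp_force: 0.0
[-20.81407057   7.44698471  22.80004972 108.51481267  15.84382427
 179.94330112] [ 0.51529167 -0.11498027  0.33857763] [-164.15317014    3.14626652  -20.75944337]
{'point': [46.3, 223.1], 'score': 0.57} [0.57596726 0.2182328  0.22      ]
```

View pics/w1.png

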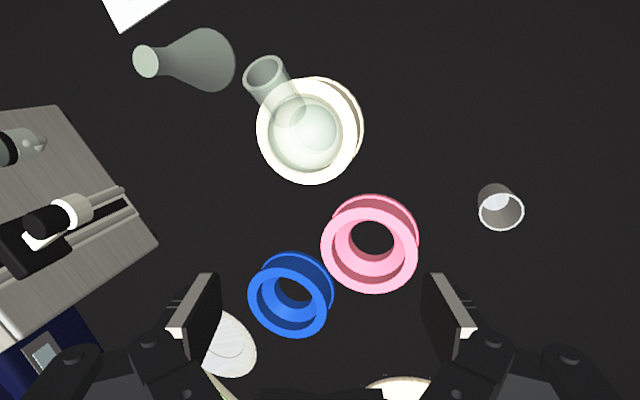

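The wrist view shows the conical flask, the white stand with the flask and the rings, with the knob at (46,220). Joint 6 hit its range, so I unwind the other way, to yaw of about 191.

```bash
python3 -m inch '[[0,0,0,10.5],[0,0,0,21],[0,0,0,31.5],[0,0,0,42],[0,0,0,52.5],[0,0,0,63],[0,0,0,73.5],[0,0,0,84]]'
python3 -c "
from h import *
print(bot.get_obs()['q'])"
```

```text
time: 6.85
ee_pos: [0.5154, -0.1152, 0.3383]
tcp_rot: [-164.1, 3.1, 63.6]
wrist_force: [0.1, -0.4, 0.7]
opening: 0.0851
grasp_force: 0.0
[-12.97330016  22.94669755  41.11457349 124.3353987    0.70633106
 103.80484166]
```

The range stop left the tool tilted 16°. I can undo this by running gently into the opposite stop of joint 6, watching the tilt as I go.

```bash
python3 -m inch '[[0,0,0,10.5],[0,0,0,21],[0,0,0,31.5],[0,0,0,42],[0,0,0,52.5],[0,0,0,63],[0,0,0,73.5],[0,0,0,84]]'
python3 -m inch '[[0,0,0,10.5],[0,0,0,21],[0,0,0,31.5],[0,0,0,42],[0,0,0,52.5],[0,0,0,63],[0,0,0,73.5],[0,0,0,84]]'
python3 -m inch '[[0,0,0,10.5],[0,0,0,21],[0,0,0,31.5],[0,0,0,42],[0,0,0,52.5],[0,0,0,63],[0,0,0,73.5],[0,0,0,84]]'
python3 -c "
from h import *
print(bot.get_obs()['q'])"
```

```text
time: 7.85
ee_pos: [0.5153, -0.115, 0.3385]
tcp_rot: [-164.1, 3.1, 147.6]
wrist_force: [0.5, -0.2, -0.8]
opening: 0.0848
grasp_force: 0.0
time: 8.85
ee_pos: [0.515, -0.115, 0.3388]
tcp_rot: [-164.1, 3.2, -128.4]
wrist_force: [0.7, 0.0, -0.3]
opening: 0.0853
grasp_force: 0.0
time: 9.85
ee_pos: [0.5151, -0.1153, 0.3388]
tcp_rot: [-164.1, 3.1, -44.5]
wrist_force: [-0.4, 0.2, 0.1]
opening: 0.0851
grasp_force: 0.0
[ -20.81055842    0.57409054   15.52610899  101.28451805   15.76111511
 -155.41356489]
```

```bash
python3 -m inch '[[0,0,0,10.5],[0,0,0,21],[0,0,0,31.5],[0,0,0,42],[0,0,0,52.5],[0,0,0,63],[0,0,0,63],[0,0,0,63]]'
python3 -c "
from h import *
print(bot.get_obs()['q'])"
```

```text
time: 10.85
ee_pos: [0.5187, 0.0444, 0.3382]
tcp_rot: [-172.4, 4.3, 0.8]
wrist_force: [0.6, -0.0, -0.1]
opening: 0.0848
grasp_force: 0.0
[   0.85062918    8.659321     24.99373732  110.67227911    7.62096171
 -179.94131686]
```

```bash
python3 -m inch '[[0,0,0,10.5],[0,0,0,21],[0,0,0,31.5],[0,0,0,34],[0,0,0,34],[0,0,0,34],[0,0,0,34],[0,0,0,34]]'
python3 -c "
from h import *
print(bot.get_obs()['q'])"
```

```text
time: 11.85
ee_pos: [0.4264, 0.2424, 0.3382]
tcp_rot: [-176.6, 4.6, 27.6]
wrist_force: [0.1, -0.1, 0.4]
opening: 0.0848
grasp_force: 0.0
[  27.68189537    4.85626068   21.01525782  110.73361538    3.43314237
 -179.94243553]
```

```bash
python3 -m inch '[[1,-5,0,-8],[3,-10,0,-16],[5,-15,0,-24],[6,-20,0,-30],[7,-25,0,-35],[8,-30,0,-40],[8,-35,0,-45],[8,-37,0,-46]]'
python3 -m inch '[[5,-1,0,0],[10,-2,0,0],[15,-3,0,0],[20,-4,0,0],[24,-5,0,0],[24,-5,0,0],[24,-5,0,0],[24,-5,0,0]]'
python3 -c "
from h import *
print(bot.get_obs()['q'])"
```

```text
time: 12.85
ee_pos: [0.5068, -0.1304, 0.338]
tcp_rot: [-176.6, 4.6, -18.7]
wrist_force: [0.0, 0.6, -0.0]
opening: 0.0848
grasp_force: 0.0
time: 13.85
ee_pos: [0.707, -0.1671, 0.3092]
tcp_rot: [-176.4, 1.8, -18.6]
wrist_force: [0.2, -1.3, 0.3]
opening: 0.085
grasp_force: 0.0
[ -14.72640305   43.86993576   70.76499804  118.42140903    3.74363707
 -176.11254722]
```

```bash
python3 -m inch '[[3,-1,0,0],[4,-1,0,0],[4,-1,0,0],[4,-1,0,0],[4,-1,0,0],[4,-1,0,0],[4,-1,0,0],[4,-1,0,0]]'
python3 -m inch '[[-5,1,1,3],[-10,2,2,6],[-15,3,3,16],[-18,3,3,26],[-18,3,3,36],[-18,3,3,40],[-18,3,3,40],[-18,3,3,40]]'
python3 -c "
from h import *
print(bot.get_obs()['q'])"
```

```text
time: 14.85
ee_pos: [0.7281, -0.1721, 0.2915]
tcp_rot: [-176.3, 0.6, -18.7]
wrist_force: [0.2, 0.9, -0.5]
opening: 0.0853
grasp_force: 0.0
time: 15.85
ee_pos: [0.5376, 0.0353, 0.3215]
tcp_rot: [176.5, 1.7, 5.5]
wrist_force: [-0.0, 0.7, 0.3]
opening: 0.0851
grasp_force: 0.0
[   5.5598695     7.91344064   22.55047101  106.29288225   -3.51649028
 -179.94221861]
```

```bash
python3 -m inch '[[3,-1,1,-10],[6,-2,1.5,-20],[9,-4,1.5,-30],[12,-6,1.5,-40],[16,-8,1.5,-50],[20,-9,1.5,-60],[21.5,-10,1.5,-70],[21.5,-10,1.5,-75]]'
python3 -m inch '[[2,0,0,0],[4,0,0,0],[4,0,0,0],[4,0,0,0],[4,0,0,0],[4,0,0,0],[4,0,0,0],[4,0,0,0]]'
python3 -c "
from h import *
print(bot.get_obs()['q'])"
```

```text
time: 16.85
ee_pos: [0.7143, -0.062, 0.3166]
tcp_rot: [178.2, 0.8, -69.8]
wrist_force: [-0.4, 0.5, -0.1]
opening: 0.0851
grasp_force: 0.0
time: 17.85
ee_pos: [0.7337, -0.0599, 0.3014]
tcp_rot: [179.2, 0.4, -69.5]
wrist_force: [-0.3, 0.3, -0.6]
opening: 0.085
grasp_force: 0.0
[-4.66902548e+00  4.43864788e+01  7.07076714e+01  1.17241369e+02
  1.04967786e-02 -1.15123485e+02]
```

Tilt is now under 1°. Next I go over the knob, staying inside the reach.

```bash
cat >> h.py <<'E'
from scipy.spatial.transform import Rotation as Ro
def wrist():
    o=bot.get_obs();w=bot.camera("wrist")
    T=np.eye(4);T[:3,:3]=Ro.from_euler("xyz",o["tcp_rot"],degrees=True).as_matrix();T[:3,3]=o["ee_pos"]
    M=np.linalg.inv(T@np.array(w["mount"]));w["R"],w["t"]=M[:3,:3],M[:3,3]
    return o,w
E
python3 -m inch '[[-5,0,1.5,-3],[-10,3,2,-9],[-14,8,2,-9],[-15.8,13,2,-9],[-15.8,18,2,-9],[-15.8,21,2,-9],[-15.8,21,2,-9],[-15.8,21,2,-9]]'
python3 - <<'E'
from h import *
o,w=wrist(); print(o["ee_pos"],o["tcp_rot"],o["q"])
for d in bot.landmark_of("lift_knob",w):print(d,atz(w,d["point"],.22))
for d in bot.landmark_of("tube_end",w):print(d,atz(w,d["point"],.123))
cv2.imwrite("pics/w2.png",w["img"][:,:,::-1])
E
```

```text
time: 18.85
ee_pos: [0.5757, 0.1496, 0.3213]
tcp_rot: [179.2, 0.4, -78.5]
wrist_force: [-0.4, -1.0, 0.2]
opening: 0.085
grasp_force: 0.0
[0.57572604 0.14964032 0.32133609] [179.16545644   0.38298403 -78.54865359] [ 14.37181178  15.47487709  31.47644936 106.81554155   0.4249653
 -87.08534256]
{'point': [303.3, 273.6], 'score': 0.84} [0.57774402 0.20473605 0.22      ]
```

View pics/w2.png

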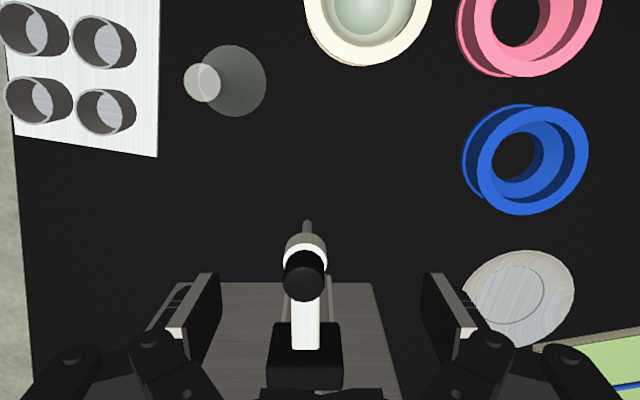

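The knob top is at (304,283), midway between the fingers, with the arm running straight down the image, so the yaw fits.

```bash
python3 - <<'E'
from h import *
o,w=wrist(); print(atz(w,[304,284],.234))
E
python3 -m inch '[[0.2,1.5,0,0],[0.2,3,0,0],[0.2,5.2,0,0],[0.2,5.2,-2,0],[0.2,5.2,-4,0],[0.2,5.2,-4,0],[0.2,5.2,-4,0],[0.2,5.2,-4,0]]'
```

```text
[0.57700513 0.20421502 0.234     ]
time: 20.05
ee_pos: [0.5779, 0.2025, 0.2824]
tcp_rot: [179.2, 0.4, -78.5]
wrist_force: [0.0, -0.6, -0.2]
opening: 0.085
grasp_force: 0.0
```

```bash
python3 -m inch '[[0,0.1,-2,0],[0,0.1,-4,0],[0,0.1,-5.5,0],[0,0.1,-6.3,0],[0,0.1,-6.3,0],[0,0.1,-6.3,0],[0,0.1,-6.3,0],[0,0.1,-6.3,0]]' 
python3 -m inch '[[0,0,0,0],[0,0,0,0],[0,0,0,0],[0,0,0,0],[0,0,0,0],[0,0,0,0],[0,0,0,0],[0,0,0,0]]' 2 40
```

```text
time: 21.05
ee_pos: [0.5778, 0.2032, 0.2187]
tcp_rot: [179.2, 0.4, -78.5]
wrist_force: [0.2, -0.5, 0.2]
opening: 0.0849
grasp_force: 0.0
time: 22.05
ee_pos: [0.5765, 0.2029, 0.2183]
tcp_rot: [179.0, 0.4, -78.5]
wrist_force: [-8.8, -2.6, 0.8]
opening: 0.0296
grasp_force: 66.7
```

```bash
python3 -m inch '[[-0.1,0,1,0],[-0.1,0,2.2,0],[-0.1,0,3.4,0],[-0.1,0,4.6,0],[-0.1,0,5.8,0],[-0.1,0,6.8,0],[-0.1,0,7.5,0],[-0.1,0,7.6,0]]'
python3 -m inch '[[0,0,0.2,0],[0,0,0.2,0],[0,0,0,0],[0,0,0,0],[0,0,0,0],[0,0,0,0],[0,0,0,0],[0,0,0,0]]'
```

```text
time: 23.05
ee_pos: [0.5759, 0.2028, 0.2879]
tcp_rot: [178.5, 0.3, -78.5]
wrist_force: [-2.5, -1.1, -47.9]
opening: 0.0287
grasp_force: 46.2
time: 24.05
ee_pos: [0.5759, 0.2028, 0.2879]
tcp_rot: [178.5, 0.3, -78.6]
wrist_force: [-1.0, -0.8, -43.7]
opening: 0.0286
grasp_force: 46.4
```

```bash
python3 -m inch '[[0,0,-0.5,0],[0,0,-0.5,0],[0,0,-0.5,0],[0,0,-0.5,0],[0,0,-0.5,0],[0,0,-0.5,0],[0,0,-0.5,0],[0,0,-0.5,0]]' 6
python3 - <<'E'
from h import *
a=bot.camera("scene");b=bot.camera("top")
for p in(a,b):
  for th in("tube_end","lift_knob"):
    for d in bot.landmark_of(th,p): print(th,d, atz(p,d["point"],.198), [proj(p,np.array([.5765,.203,z])) for z in((.198,.192,.123) if th=="tube_end" else (.295,.289,.22))])
cv2.imwrite("pics/s2.png",cv2.resize(a["img"][90:290,260:500,::-1],(720,600),interpolation=3))
E
```

```text
time: 25.05
ee_pos: [0.5767, 0.2031, 0.2893]
tcp_rot: [179.2, 0.4, -78.5]
wrist_force: [0.8, -0.5, -0.5]
opening: 0.0596
grasp_force: 0.0
tube_end {'point': [366.7, 172.3], 'score': 0.76} [0.572751   0.19838257 0.198     ] [array([368.50647608, 171.99843149]), array([368.33876499, 173.73433086]), array([366.47348683, 193.04095612])]
lift_knob {'point': [371.1, 143.3], 'score': 0.98} [0.49835579 0.38462209 0.198     ] [array([371.35018568, 142.56451821]), array([371.16671994, 144.46348662]), array([369.12929851, 165.55188671])]
lift_knob {'point': [443.3, 218.4], 'score': 0.57} [ 0.43705836 -0.34938772  0.198     ] [array([268.0752507 , 168.93543926]), array([268.35113297, 169.44359141]), array([271.3387949 , 174.94661582])]
```

View pics/s2.png

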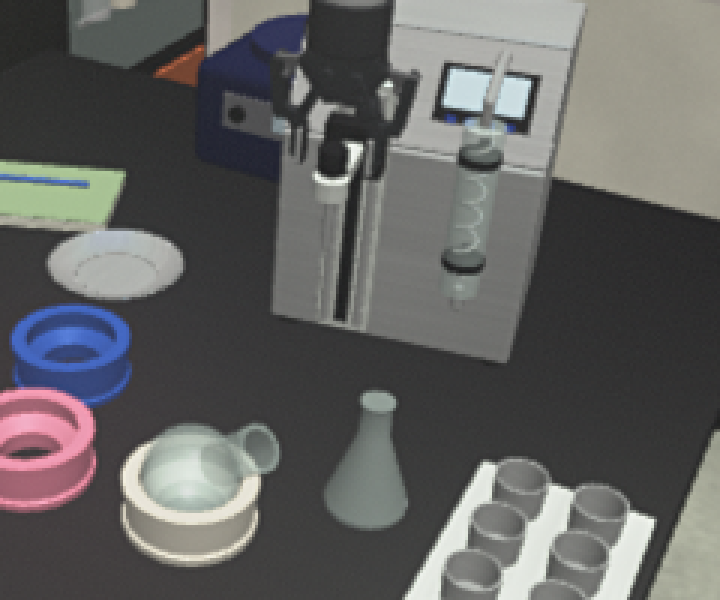

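The tube end appears at scene (366.7,172.3), where 198 mm height projects to row 172.0, so the tube is fully up. Now to the flask's far side.

```bash
python3 -m inch '[[0,0,2.5,0],[0,-1,5,0],[2,-5,6,-10],[4,-10,6,-20],[6,-15,6,-30],[8,-20,6,-40],[10,-23.6,6,-50],[11.3,-23.6,6,-60]]' 2.5
python3 -m inch '[[0,0,-1,-10],[0,0,-2,-20],[0,0,-4,-30],[0,0,-6,-40],[0,0,-8,-49.5],[0,0,-8,-49.5],[0,0,-8,-49.5],[0,0,-8,-49.5]]'
python3 - <<'E'
from h import *
o,w=wrist(); print(o["ee_pos"],o["tcp_rot"],o["q"])
for th,z in(("flask_mouth",.128),("flask",.055),("stand",0)):
  for d in bot.landmark_of(th,w):print(th,d,atz(w,d["point"],z))
cv2.imwrite("pics/w3.png",w["img"][:,:,::-1])
E
```

```text
time: 26.35
ee_pos: [0.6903, -0.036, 0.3487]
tcp_rot: [179.2, 0.4, -139.1]
wrist_force: [0.1, -0.2, 0.3]
opening: 0.025
grasp_force: 0.0
time: 27.35
ee_pos: [0.69, -0.0329, 0.2704]
tcp_rot: [179.2, 0.5, 172.1]
wrist_force: [0.8, -0.4, -0.1]
opening: 0.0251
grasp_force: 0.0
[ 0.69002119 -0.03289957  0.27041676] [179.16286921   0.48326435 172.06765287] [ -3.04768823  27.06074486  40.71642175 103.10288402   0.79294093
   4.88495367]
flask_mouth {'point': [309.5, 117.1], 'score': 0.84} [ 0.63374331 -0.03210609  0.128     ]
flask {'point': [307.3, 24.3], 'score': 0.83} [ 0.5610321  -0.02431275  0.055     ]
```

View pics/w3.png

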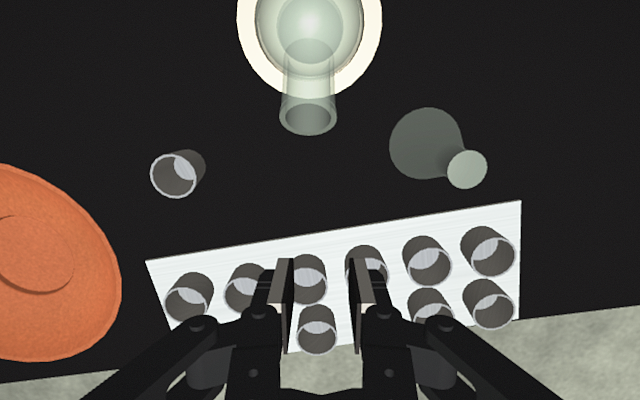

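The flask's mouth is at (308,118) and its bulb at (309,25), so the neck runs straight at the gripper. I go down outside the lip.

```bash
python3 -m inch '[[0,-0.3,-4,0],[0,-0.5,-8,0],[0,-0.5,-12,0],[0,-0.5,-15,0],[0,-0.5,-17,0],[0,-0.5,-17.2,0],[0,-0.5,-17.2,0],[0,-0.5,-17.2,0]]'
python3 -m inch '[[-0.3,0,0,0],[-0.7,0,0,0],[-1.1,0.1,0,0],[-1.5,0.1,0,0],[-1.8,0.1,0,0],[-2.1,0.1,0,0],[-2.1,0.1,0,0],[-2.1,0.1,0,0]]'
python3 - <<'E'
from h import *
p=bot.camera("scene");print(bot.get_obs()["wrist_force"])
for th,z in(("flask_mouth",.128),("flask",.055),("stand",0)):
  for d in bot.landmark_of(th,p):print(th,d,atz(p,d["point"],z))
cv2.imwrite("pics/s3.png",cv2.resize(p["img"][190:290,250:400,::-1],(780,520),interpolation=3))
E
```

```text
time: 28.55
ee_pos: [0.6903, -0.0379, 0.0988]
tcp_rot: [179.2, 0.5, 172.0]
wrist_force: [0.1, -0.6, 0.7]
opening: 0.0249
grasp_force: 0.0
time: 29.55
ee_pos: [0.6688, -0.0369, 0.0974]
tcp_rot: [179.2, 0.4, 171.9]
wrist_force: [-0.4, 1.0, -0.3]
opening: 0.0251
grasp_force: 0.0
[-0.10609688  0.14057227 -0.63246094]
flask_mouth {'point': [345.9, 231.8], 'score': 0.61} [ 0.61789275 -0.00774209  0.128     ]
flask {'point': [329.0, 250.7], 'score': 0.72} [ 0.57774457 -0.02445713  0.055     ]
stand {'point': [323.8, 259.0], 'score': 0.97} [ 0.55276684 -0.00858772  0.        ]
stand {'point': [285.8, 214.4], 'score': 0.91} [0.33093694 0.11273389 0.        ]
stand {'point': [268.9, 245.6], 'score': 0.58} [ 3.81593488e-01 -4.66274047e-02  1.11022302e-16]
```

View pics/s3.png

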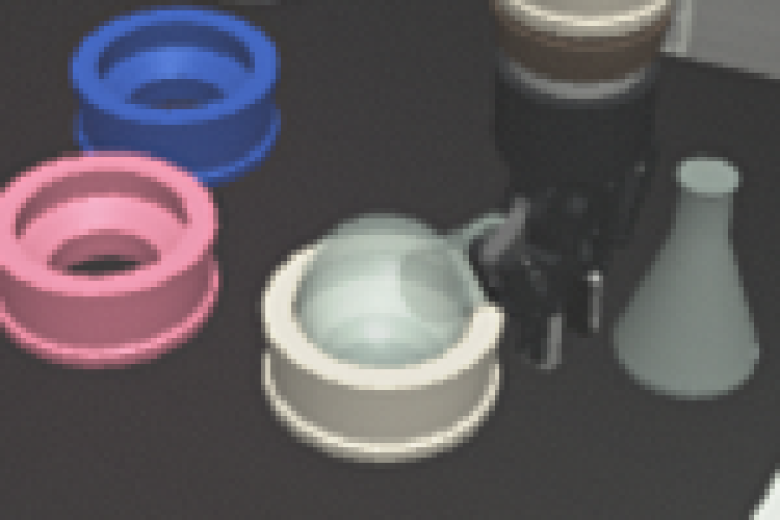

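```bash
python3 -m inch '[[-0.7,0.1,0,0],[-1.2,0.15,0,0],[-1.5,0.2,0.4,0],[-1.9,0.25,0.9,0],[-2.4,0.3,1.5,0],[-2.9,0.4,2,0],[-3.3,0.45,2.4,0],[-3.8,0.5,2.8,0]]'
python3 - <<'E'
from h import *
a=bot.camera("scene");b=bot.camera("top");print(bot.get_obs()["wrist_force"])
for p in(a,b):
 for th,z in(("flask_mouth",.145),("flask",.055),("stand",0)):
  for d in bot.landmark_of(th,p):print(th,d,atz(p,d["point"],z))
E
```

```text
time: 30.75
ee_pos: [0.6305, -0.0318, 0.1256]
tcp_rot: [179.2, 0.4, 172.0]
wrist_force: [1.0, 0.3, -0.4]
opening: 0.0254
grasp_force: 0.3
[ 0.2661225  -0.37890093 -0.15806117]
flask_mouth {'point': [338.0, 228.5], 'score': 0.64} [ 0.60314323 -0.02618254  0.145     ]
flask {'point': [326.1, 248.8], 'score': 0.93} [ 0.56678378 -0.02186365  0.055     ]
stand {'point': [286.5, 216.8], 'score': 0.94} [0.34080601 0.1028576  0.        ]
stand {'point': [273.2, 246.8], 'score': 0.9} [ 0.39588296 -0.04410493  0.        ]
stand {'point': [324.8, 259.0], 'score': 0.75} [ 0.55522892 -0.00701593  0.        ]
stand {'point': [302.1, 258.1], 'score': 0.84} [0.31874083 0.1136756  0.        ]
stand {'point': [337.3, 192.8], 'score': 0.58} [ 0.56181195 -0.01701667  0.        ]
```

```bash
python3 -m inch '[[-0.5,0.1,0.4,0],[-1,0.15,0.75,0],[-1.5,0.2,1,0],[-2,0.25,1.3,0],[-2.5,0.3,1.5,0],[-3,0.4,1.7,0],[-3.4,0.45,1.8,0],[-3.7,0.5,1.85,0]]'
python3 - <<'E'
from h import *
a=bot.camera("scene");b=bot.camera("top");print(bot.get_obs()["wrist_force"])
for p in(a,b):
 for th,z in(("flask_mouth",.16),("flask",.055),("stand",0)):
  for d in bot.landmark_of(th,p)[:3]:print(th,d,atz(p,d["point"],z))
E
```

```text
time: 32.15
ee_pos: [0.5935, -0.0268, 0.144]
tcp_rot: [179.2, 0.4, 172.0]
wrist_force: [1.2, -0.8, 0.7]
opening: 0.025
grasp_force: 0.3
[ 0.47837544 -0.19960411  0.30173573]
flask_mouth {'point': [324.0, 216.7], 'score': 0.76} [ 0.55517773 -0.01878716  0.16      ]
flask_mouth {'point': [239.3, 280.5], 'score': 0.36} [ 0.52114166 -0.32216991  0.16      ]
flask {'point': [326.2, 249.2], 'score': 0.77} [ 0.56789508 -0.02318415  0.055     ]
stand {'point': [271.9, 248.4], 'score': 0.97} [ 0.39704179 -0.05212451  0.        ]
stand {'point': [323.4, 261.7], 'score': 0.95} [ 0.55774923 -0.01912944  0.        ]
stand {'point': [286.7, 216.8], 'score': 0.85} [0.34136448 0.10321817 0.        ]
flask {'point': [440.2, 217.0], 'score': 0.18} [ 0.4614245  -0.38250062  0.055     ]
stand {'point': [300.4, 254.3], 'score': 0.93} [0.33249536 0.12001304 0.        ]
stand {'point': [338.4, 193.3], 'score': 0.59} [ 0.5598796  -0.02114446  0.        ]
```

```bash
python3 -m inch '[[1,0,0,0],[3,0,0,0],[6,-0.5,0,0],[8,-1,2,0],[8,-1,7,0],[8,-1,12,0],[8,-1,14,0],[8,-1,14,0]]'
python3 - <<'E'
from h import *
a=bot.camera("scene");b=bot.camera("top");o,w=wrist()
for p in(a,b,w):
 for th,z in(("flask_mouth",.16),("flask",.055),("stand",0)):
  for d in bot.landmark_of(th,p)[:3]:print(th,d,atz(p,d["point"],z))
S=cv2.resize(a["img"][190:290,270:390,::-1],(480,400),interpolation=3)
B=cv2.resize(b["img"][150:230,300:380,::-1],(300,300),interpolation=3)
im=np.zeros((600,800,3),np.uint8);im[:400,:480]=S;im[:300,500:]=B;im[400:,:320]=cv2.resize(w["img"][:,:,::-1],(320,200));cv2.imwrite("pics/c4.png",im)
print(o["ee_pos"])
E
```

```text
time: 33.55
ee_pos: [0.6748, -0.0369, 0.2851]
tcp_rot: [179.2, 0.6, 172.0]
wrist_force: [0.2, -0.8, -0.2]
opening: 0.0253
grasp_force: 0.0
flask_mouth {'point': [325.9, 215.2], 'score': 0.56} [ 0.55595681 -0.01013033  0.16      ]
flask {'point': [326.2, 250.5], 'score': 0.96} [ 0.57072294 -0.02794289  0.055     ]
stand {'point': [271.8, 246.5], 'score': 0.78} [ 3.91495529e-01 -4.52616939e-02 -1.11022302e-16]
stand {'point': [286.2, 218.0], 'score': 0.59} [0.34387265 0.09681284 0.        ]
flask_mouth {'point': [309.8, 160.2], 'score': 0.46} [0.64297277 0.08131241 0.16      ]
stand {'point': [302.2, 255.5], 'score': 0.72} [0.32813887 0.11338807 0.        ]
flask_mouth {'point': [315.0, 41.0], 'score': 0.77} [ 0.56732579 -0.02431955  0.16      ]
flask {'point': [317.7, 39.2], 'score': 0.96} [ 0.55648848 -0.02029544  0.055     ]
[ 0.67401684 -0.03685861  0.28230689]
```

View pics/c4.png

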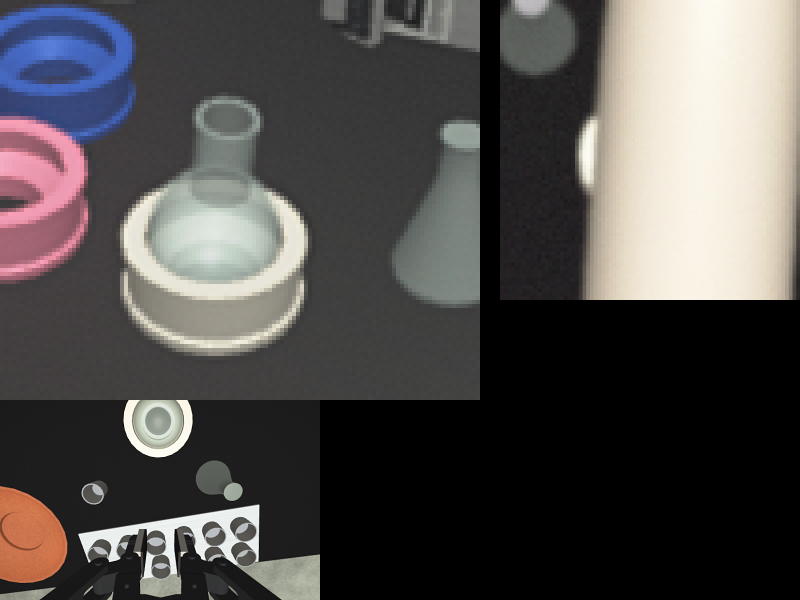

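The flask stands nearly upright in the scene crop, its mouth at full-frame (326.7,219.5), and the stand has not moved. I move to the -y side and measure the remaining lean from there.

```bash
python3 -m inch '[[-1,-1,1,10.5],[-3,-3,1,21],[-5,-5,1,31.5],[-7,-8,1,42],[-9,-11,1,52.5],[-11,-13,1,63],[-11.7,-14,1,73.5],[-11.7,-14,1,84]]' 3
python3 -m inch '[[0,0,0,10],[0,0,0,14],[0,0,0,14],[0,0,0,14],[0,0,0,14],[0,0,0,14],[0,0,0,14],[0,0,0,14]]'
python3 - <<'E'
from h import *
a=bot.camera("scene");b=bot.camera("top");o,w=wrist()
for p in(a,b,w):
 for th,z in(("flask_mouth",.16),("flask",.055),("stand",0)):
  for d in bot.landmark_of(th,p)[:3]:print(th,d,atz(p,d["point"],z))
print(atz(a,[326.7,219.5],.16), o["ee_pos"],o["tcp_rot"],o["q"])
im=np.zeros((560,800,3),np.uint8);im[:500,:]=0
im[:320,:]=cv2.resize(w["img"][60:220,150:550,::-1],(800,320),interpolation=3)
im[320:,:240]=cv2.resize(b["img"][150:230,300:380,::-1],(240,240),interpolation=3)
im[320:,250:538]=cv2.resize(a["img"][200:280,280:376,::-1],(288,240),interpolation=3)
cv2.imwrite("pics/c5.png",im)
E
```

```text
time: 35.15
ee_pos: [0.5561, -0.1777, 0.2943]
tcp_rot: [179.2, 0.4, -103.8]
wrist_force: [1.0, -1.1, 0.9]
opening: 0.03
grasp_force: 0.0
time: 36.15
ee_pos: [0.5567, -0.1769, 0.2939]
tcp_rot: [179.2, 0.4, -90.1]
wrist_force: [0.4, -0.0, 0.4]
opening: 0.0299
grasp_force: 0.0
flask_mouth {'point': [327.1, 217.1], 'score': 0.78} [ 0.56309382 -0.01583656  0.16      ]
flask {'point': [326.9, 247.0], 'score': 0.6} [ 0.5647228  -0.01397699  0.055     ]
stand {'point': [270.6, 242.9], 'score': 0.97} [ 0.37821535 -0.03369476  0.        ]
stand {'point': [286.7, 216.9], 'score': 0.81} [0.3416906  0.10275746 0.        ]
stand {'point': [321.6, 260.6], 'score': 0.8} [ 5.50919847e-01 -1.79242881e-02  1.11022302e-16]
flask_mouth {'point': [340.5, 183.2], 'score': 0.64} [ 0.56234057 -0.02247949  0.16      ]
flask {'point': [338.3, 194.0], 'score': 0.96} [ 0.54621586 -0.01867504  0.055     ]
stand {'point': [299.7, 254.3], 'score': 0.76} [0.33249953 0.12257549 0.        ]
stand {'point': [336.0, 190.1], 'score': 0.68} [ 0.57222194 -0.01220169  0.        ]
stand {'point': [345.0, 240.7], 'score': 0.62} [ 0.38180724 -0.04378415  0.        ]
flask_mouth {'point': [308.5, 347.6], 'score': 0.63} [ 0.56769577 -0.02449533  0.16      ]
flask {'point': [316.8, 287.0], 'score': 0.79} [ 0.55958507 -0.02256812  0.055     ]
stand {'point': [445.5, 248.2], 'score': 0.83} [ 0.38527744 -0.04614776  0.        ]
stand {'point': [471.7, 339.8], 'score': 0.7} [0.32791018 0.10670894 0.        ]
stand {'point': [318.2, 265.7], 'score': 0.57} [ 0.55750164 -0.02087303  0.        ]
[ 0.56769738 -0.02570285  0.16      ] [ 0.5566835  -0.1768919   0.29382077] [179.17028298   0.39742884 -90.05606935] [ -17.6886017    12.56450185   24.77683132  103.12345043    0.12739284
 -107.63642298]
```

View pics/c5.png

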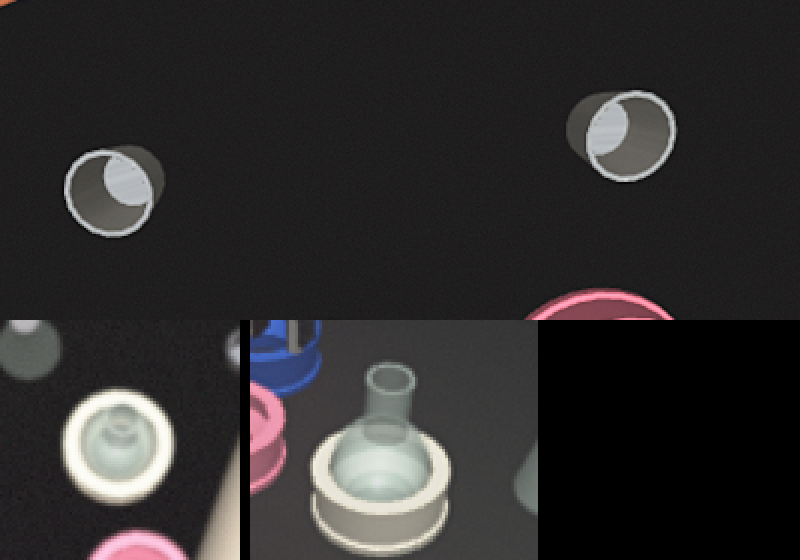

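The mouth measures (0.568,-0.025) over the stand at (0.558,-0.0205), which is about 5° of remaining lean. One more nudge is worth it. The last push showed that the mouth ends 25.8 mm ahead of the TCP.

```bash
python3 -m inch '[[3,1,0,-10.5],[6,3,0,-21],[8,6,0,-31.5],[9,9,0,-42],[9.3,12,0,-52.5],[9.3,14.5,-1,-63],[9.3,14.5,-3,-73.5],[9.3,14.5,-5,-84]]' 2.5
python3 -m inch '[[0,0,-3,-10],[0,0,-6,-14],[0,0.1,-9,-14],[-1,0.1,-9.9,-14],[-2.5,0.1,-9.9,-14],[-4,0.1,-9.9,-14],[-4.8,0.1,-9.9,-14],[-4.8,0.1,-9.9,-14]]'
```

```text
time: 37.75
ee_pos: [0.6498, -0.0313, 0.2433]
tcp_rot: [179.2, 0.4, -174.3]
wrist_force: [-0.3, 0.4, -0.3]
opening: 0.0251
grasp_force: 0.0
time: 38.75
ee_pos: [0.6016, -0.0309, 0.1452]
tcp_rot: [179.2, 0.4, 171.9]
wrist_force: [0.2, -0.1, -0.2]
opening: 0.0251
grasp_force: 0.0
```

```bash
python3 -m inch '[[-0.3,0.4,0,0],[-0.7,0.45,0,0],[-1.1,0.5,0,0],[-1.5,0.5,0,0],[-1.75,0.5,0,0],[-1.75,0.5,0,0],[-0.3,0.4,0,0],[4,0,3,0]]'
python3 -m inch '[[4,0,6,10.5],[3,-2,10,21],[1,-6,10,31.5],[-2,-10,10,42],[-6,-13,10,52.5],[-8,-13,10,63],[-8,-13,10,73.5],[-8,-13,10,84]]' 4
python3 - <<'E'
from h import *
a=bot.camera("scene");b=bot.camera("top");o,w=wrist()
for p in(a,b,w):
 for th,z in(("flask_mouth",.16),("flask",.055),("stand",0)):
  for d in bot.landmark_of(th,p)[:3]:
   X=atz(p,d["point"],z)
   if X[0]>.5:print(th,d,X)
print(o["ee_pos"],o["tcp_rot"])
E
```

```text
time: 39.75
ee_pos: [0.6396, -0.0307, 0.1724]
tcp_rot: [179.2, 0.0, 172.0]
wrist_force: [0.8, 1.2, 0.9]
opening: 0.0251
grasp_force: 0.0
time: 40.75
ee_pos: [0.5614, -0.1611, 0.2751]
tcp_rot: [179.2, 0.4, -103.7]
wrist_force: [-0.1, 0.3, -0.1]
opening: 0.0403
grasp_force: 0.0
flask_mouth {'point': [324.8, 216.7], 'score': 0.76} [ 0.55698153 -0.01762255  0.16      ]
flask_mouth {'point': [201.4, 341.5], 'score': 0.25} [ 0.56596655 -0.48098724  0.16      ]
flask {'point': [326.1, 250.7], 'score': 0.71} [ 0.57092074 -0.02882212  0.055     ]
stand {'point': [323.7, 257.8], 'score': 0.86} [ 0.5498401  -0.00428561  0.        ]
flask_mouth {'point': [337.9, 184.1], 'score': 0.71} [ 0.55925592 -0.01369543  0.16      ]
flask {'point': [341.3, 192.6], 'score': 0.56} [ 0.55136701 -0.02959979  0.055     ]
stand {'point': [340.3, 193.1], 'score': 0.72} [ 0.56063152 -0.02831097  0.        ]
flask_mouth {'point': [363.3, 345.5], 'score': 0.85} [ 0.55765361 -0.02173833  0.16      ]
flask {'point': [347.2, 284.2], 'score': 0.92} [ 0.56371981 -0.01825295  0.055     ]
[ 0.56163587 -0.1609439   0.27482033] [ 179.16662557    0.39916093 -103.9333119 ]
```

Wrist view puts the mouth at (0.5577,-0.0217), so the flask is upright. Now the stand push. I stop short first: the wide wrist would come close to the knob if I went all the way this way.

```bash
python3 -m inch '[[-0.6,0,-5,9],[-1.2,0,-10,9],[-1.2,0,-15,9],[-1.2,0,-20,9],[-1.2,2,-23,9],[-1.2,4,-23.2,9],[-1.2,5,-23.2,9],[-1.2,6,-23.2,9]]' 4
python3 -m inch '[[0,0.8,0,0],[0.1,1.7,0,0],[0.2,2.7,0,0],[0.3,3.7,0,0],[0.4,4.7,0,0],[0.5,5.7,0,0],[0.6,6.7,0,0],[0.6,7.7,0,0]]'
```

```text
time: 42.35
ee_pos: [0.5508, -0.1004, 0.0448]
tcp_rot: [179.3, 0.4, -95.0]
wrist_force: [-0.1, 0.8, 0.6]
opening: 0.0403
grasp_force: 0.0
time: 43.35
ee_pos: [0.5557, -0.0232, 0.0428]
tcp_rot: [179.2, 0.4, -95.0]
wrist_force: [-0.6, -2.5, 2.4]
opening: 0.04
grasp_force: 1.8
```

```bash
python3 -m inch '[[0.1,1.3,0,0],[0.2,2.6,0,0],[0.3,4,0,0],[0.5,5.4,0,0],[0.6,6.8,0,0],[0.7,8.2,0,0],[0.8,9.5,0,0],[0.9,10.5,0,0]]'
python3 - <<'E'
from h import *
a=bot.camera("scene");b=bot.camera("top")
for p in(a,b):
 for th,z in(("flask_mouth",.16),("flask",.055),("stand",0),("tube_end",.198),("lift_knob",.295)):
  for d in bot.landmark_of(th,p)[:3]:
   X=atz(p,d["point"],z)
   if X[0]>.5:print(th,d["score"],X)
im=np.zeros((560,800,3),np.uint8)
im[:,:448]=cv2.resize(a["img"][130:270,290:402,::-1],(448,560),interpolation=3)
im[:350,450:]=cv2.resize(b["img"][130:230,240:340,::-1],(350,350),interpolation=3)
cv2.imwrite("pics/c6.png",im)
E
```

```text
time: 44.35
ee_pos: [0.5647, 0.082, 0.0428]
tcp_rot: [179.2, 0.4, -95.0]
wrist_force: [-0.8, -3.3, 1.2]
opening: 0.0397
grasp_force: 1.7
flask_mouth 0.56 [0.56320629 0.16509261 0.16      ]
flask 0.64 [0.57889073 0.16134539 0.055     ]
stand 0.76 [0.55652803 0.16931908 0.        ]
tube_end 0.97 [0.56804827 0.20391432 0.198     ]
lift_knob 0.72 [0.58397868 0.18764317 0.295     ]
flask_mouth 0.65 [0.54276327 0.14000734 0.16      ]
flask_mouth 0.58 [0.58252306 0.15033525 0.16      ]
flask 0.67 [0.5636744  0.15558221 0.055     ]
stand 0.77 [0.57725782 0.15513928 0.        ]
tube_end 0.56 [0.58012284 0.19429357 0.198     ]
lift_knob 0.61 [0.58633379 0.19555539 0.295     ]
```

View pics/c6.png

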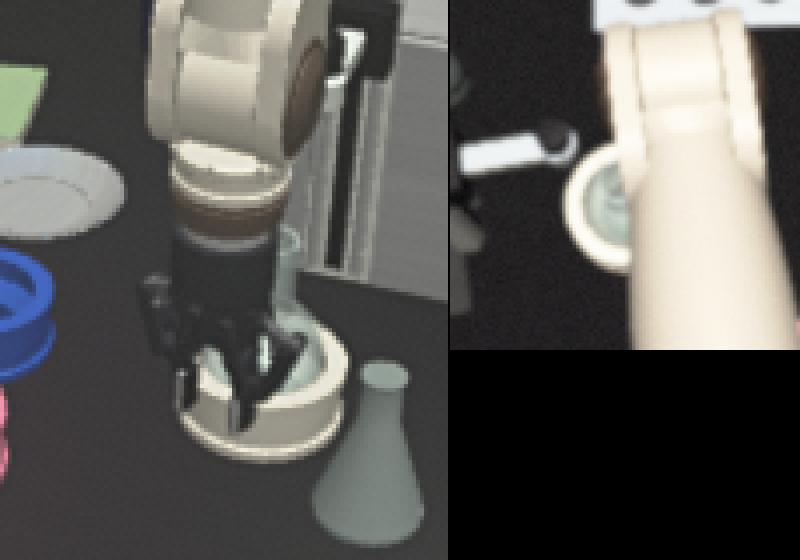

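The stand and flask stand together near (0.571,0.154), and the top view shows the wrist housing closing on the knob, as feared. I back off, turn, and finish with the outer face of one open finger, which keeps the wrist 12 cm away.

```bash
python3 -m inch '[[-0.1,-3,0,0],[-0.3,-6,0,-10.5],[-0.9,-7,0,-21],[-0.9,-7,0,-31.5],[-0.9,-7,0,-42],[-0.9,-7,0,-52.5],[-0.9,-7,0,-63],[-0.9,-7,0,-73.5]]' 8.5
python3 -m inch '[[0,0,0,-10.5],[0,0,0,-17.9],[0,0,0,-17.9],[0.1,0.7,0,-17.9],[0.2,1.4,0,-17.9],[0.2,2.1,0,-17.9],[0.3,2.8,0,-17.9],[0.4,3.5,0,-17.9]]'
python3 - <<'E'
from h import *
a=bot.camera("scene");b=bot.camera("top");print(bot.get_obs()["ee_pos"],bot.get_obs()["wrist_force"])
for p in(a,b):
 for th,z in(("flask_mouth",.16),("flask",.055),("stand",0),("tube_end",.198),("lift_knob",.295)):
  for d in bot.landmark_of(th,p)[:3]:
   X=atz(p,d["point"],z)
   if X[0]>.5:print(th,d["score"],d["point"],X)
cv2.imwrite("pics/a7.png",a["img"][:,:,::-1]);cv2.imwrite("pics/b7.png",b["img"][:,:,::-1])
E
```

```text
time: 45.95
ee_pos: [0.5557, 0.011, 0.0429]
tcp_rot: [179.2, 0.4, -168.9]
wrist_force: [0.1, 0.1, -0.2]
opening: 0.0851
grasp_force: 0.0
time: 46.95
ee_pos: [0.5597, 0.0464, 0.0428]
tcp_rot: [179.2, 0.4, 173.6]
wrist_force: [-0.0, -1.5, 0.7]
opening: 0.0849
grasp_force: 1.4
[0.55979403 0.04687391 0.04281748] [-0.1397136   0.36592982 -0.81196006]
flask_mouth 0.66 [358.2, 186.5] [0.56241127 0.16862662 0.16      ]
stand 0.84 [352.0, 227.1] [0.55104593 0.17143715 0.        ]
tube_end 0.9 [367.5, 171.0] [0.57131804 0.20678249 0.198     ]
lift_knob 0.6 [371.9, 142.3] [0.57707221 0.20544907 0.295     ]
flask_mouth 0.57 [286.3, 181.2] [0.56971416 0.16027433 0.16      ]
flask 0.78 [290.3, 188.8] [0.56590381 0.15561357 0.055     ]
stand 0.85 [291.5, 188.6] [0.57841881 0.15591098 0.        ]
tube_end 0.3 [270.3, 166.6] [0.61037942 0.21012853 0.198     ]
lift_knob 0.56 [268.7, 166.7] [0.58351765 0.20127266 0.295     ]
```

```bash
cat >> h.py <<'E'
def survey(things,cams=("scene","top"),n=5):
    R={}
    for _ in range(n):
        for c in cams:
            if c=="wrist": o,p=wrist()
            else: p=bot.camera(c)
            for th,z,g in things:
                for d in bot.landmark_of(th,p)[:3]:
                    X=atz(p,d["point"],z)
                    if np.linalg.norm(X[:2]-g)<.06: R.setdefault((th,c),[]).append(np.r_[X[:2],d["point"]]);break
    for k,v in R.items(): print(k,len(v),np.median(v,0).round(4),np.std(v,0).round(4)[:2])
T=[("flask_mouth",.16,[.575,.19]),("flask",.055,[.575,.19]),("stand",0,[.575,.19]),("tube_end",.198,[.5765,.203]),("lift_knob",.295,[.5765,.203])]
E
python3 -m inch '[[0,0.4,0,0],[0.1,0.8,0,0],[0.1,1.2,0,0],[0.2,1.6,0,0],[0.2,2,0,0],[0.3,2.4,0,0],[0.3,2.7,0,0],[0.3,3,0,0]]'
python3 -c "
from h import *
survey(T)"
```

```text
time: 48.55
ee_pos: [0.5627, 0.0763, 0.0428]
tcp_rot: [179.2, 0.4, 173.6]
wrist_force: [0.5, -3.2, -0.3]
opening: 0.0851
grasp_force: 1.3
('flask_mouth', 'scene') 5 [5.607e-01 2.096e-01 3.634e+02 1.807e+02] [0.0042 0.0033]
('flask', 'scene') 4 [5.8040e-01 1.8610e-01 3.6415e+02 2.1400e+02] [0.0055 0.0093]
('stand', 'scene') 5 [5.669e-01 2.096e-01 3.605e+02 2.226e+02] [0.0053 0.0086]
('tube_end', 'scene') 5 [5.688e-01 1.953e-01 3.648e+02 1.725e+02] [0.0033 0.0047]
('lift_knob', 'scene') 5 [5.796e-01 1.928e-01 3.706e+02 1.441e+02] [0.0072 0.0054]
('flask_mouth', 'top') 4 [5.8000e-01 1.9430e-01 2.7630e+02 1.7825e+02] [0.0047 0.0018]
('flask', 'top') 5 [5.738e-01 1.889e-01 2.812e+02 1.867e+02] [0.0009 0.0042]
('stand', 'top') 5 [5.808e-01 1.869e-01 2.833e+02 1.880e+02] [0.0034 0.0019]
('tube_end', 'top') 5 [5.815e-01 1.957e-01 2.745e+02 1.751e+02] [0.0041 0.0057]
('lift_knob', 'top') 5 [5.816e-01 2.006e-01 2.689e+02 1.673e+02] [0.0027 0.0014]
```

```bash
python3 -m inch '[[0,0.4,0,0],[0.1,0.8,0,0],[0.1,1,0,0],[0.1,1,0,0],[0,-2,1,0],[0,-3,7,0],[0,-3,13,0],[0,-3,19,0]]'
python3 -m inch '[[0,0,5,0],[0,1,9,0],[0,2,9,0],[0,2,9,0],[0,2,9,0],[0,2,9,0],[0,2,9,0],[0,2,9,0]]' 0
python3 -c "
from h import *
o=bot.get_obs();print(o['ee_pos'])
survey(T[:3]+[('lift_knob',.295,[.5765,.203])],('wrist','top'),3)"
```

```text
time: 52.55
ee_pos: [0.5625, 0.0462, 0.2349]
tcp_rot: [179.1, 0.4, 173.5]
wrist_force: [0.9, 1.8, -0.5]
opening: 0.085
grasp_force: 0.0
time: 53.55
ee_pos: [0.5626, 0.066, 0.3227]
tcp_rot: [179.2, 0.4, 173.5]
wrist_force: [-0.1, -0.5, -0.4]
opening: -0.0002
grasp_force: 0.0
[0.56264288 0.06600277 0.32273334]
('flask_mouth', 'wrist') 3 [5.758e-01 1.990e-01 4.714e+02 1.777e+02] [0.0015 0.0007]
('flask', 'wrist') 3 [5.786e-01 1.988e-01 4.334e+02 1.562e+02] [0.0014 0.0008]
('lift_knob', 'wrist') 3 [5.789e-01 1.996e-01 5.817e+02 2.528e+02] [0.0006 0.0004]
('flask_mouth', 'top') 3 [5.844e-01 2.071e-01 2.725e+02 1.770e+02] [0.0048 0.0013]
('flask', 'top') 3 [5.738e-01 1.914e-01 2.805e+02 1.867e+02] [0.0028 0.0068]
('stand', 'top') 3 [5.774e-01 2.021e-01 2.793e+02 1.889e+02] [0.0022 0.0057]
('lift_knob', 'top') 3 [5.785e-01 1.962e-01 2.703e+02 1.683e+02] [0.002  0.0058]
```

By the wrist view the mouth is at (0.576,0.199) and the knob at (0.579,0.200), in line within 3 mm. I press the tube down with the shut fingertips on the knob.

```bash
python3 -m inch '[[0,2,2.5,0],[0.7,7,2.5,0],[1.4,12,2.5,0],[1.4,13.6,2.5,0],[1.4,13.6,2.5,0],[1.4,13.6,1.5,0],[1.4,13.6,0.2,0],[1.4,13.6,-1,0]]' 0
python3 -m inch '[[0,0,-1.2,0],[0,0,-2.4,0],[0,0,-3.6,0],[0,0,-4.8,0],[0,0,-6,0],[0,0,-7,0],[0,0,-7.6,0],[0,0,-7.6,0]]'
```

```text
time: 56.05
ee_pos: [0.5767, 0.2005, 0.3124]
tcp_rot: [179.2, 0.4, 173.4]
wrist_force: [-0.8, -0.2, 4.8]
opening: -0.0001
grasp_force: 2.3
time: 57.05
ee_pos: [0.5768, 0.202, 0.2418]
tcp_rot: [179.0, 0.8, 173.5]
wrist_force: [-7.4, -6.8, 32.9]
opening: 0.0001
grasp_force: 16.3
```

The fingertips stopped at 0.234 m, the knob top's height with the tube fully down. I retreat and check.

```bash
python3 -m inch '[[0,0,1,0],[0,0,3,0],[0,-2,6,0],[0,-7,9,0],[0,-12,9,0],[0,-16,9,0],[0,-16,9,0],[0,-16,9,0]]'
python3 -c "
from h import *
o=bot.get_obs();print(o['ee_pos'],o['time'])
survey([('lift_knob',.22,[.5765,.203]),T[0],T[2]],('wrist',),2)
p=bot.camera('scene');print([d['point'] for d in bot.landmark_of('lift_knob',p)],proj(p,np.array([.5765,.203,.22])),[d['point'] for d in bot.landmark_of('flask_mouth',p)],proj(p,np.array([.5765,.203,.16])))
print(bot.get_obs()['time'])"
```

```text
time: 58.05
ee_pos: [0.5768, 0.0426, 0.326]
tcp_rot: [179.1, 0.3, 173.5]
wrist_force: [-0.7, -0.4, 0.1]
opening: 0.0002
grasp_force: 0.0
[0.57678874 0.04264966 0.32603979] 58.05
('lift_knob', 'wrist') 2 [5.7850e-01 1.9960e-01 5.3840e+02 1.8015e+02] [0.0001 0.0005]
('flask_mouth', 'wrist') 2 [5.7870e-01 1.9960e-01 4.9735e+02 1.6180e+02] [0.0005 0.0024]
[[369.1, 164.6], [332.1, 314.6]] [369.12929851 165.55188671] [[365.5, 183.0]] [367.45944873 182.8357238 ]
58.6
```

The knob is fully down and the mouth is centred on it. The robot is clear of everything, so I hand the job in.

```bash
python3 -c "
from workcell import bot
print(bot.job_done())"
```

```text
the job is handed in; nothing more can be done
None
```

The job is handed in at about 59 s, in the order asked: the tube was lifted, the flask set upright, the stand slid until the mouth was under the tube (within about 3 mm), and the tube pressed fully down into the neck; the hand-in gave no verdict, and I did not re-check the wash bottle, conical flask or cups afterwards.

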